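# Nest the sample cups and hold the warmer's sprung lid ready

### The arm

A 7-joint arm with a two-finger parallel gripper is mounted at the origin on the work surface; the furniture and walls round the work are solid. World frame = base frame: x ahead of the robot, y to its left, z up, the work surface at z = 0. Lengths are in m, angles in rad, forces in N, time in s.
With the tool pointing down it reaches from about 0.425 to 0.95 m from the base axis. Payload 4.7 kg.
Tool frame: the origin (TCP) lies at the centre of the arm's flange, where the gripper is bolted on; the fingertips stand 182 mm ahead of it and the grasp point (between the pads) lies 164 mm ahead of it; z points along the fingers, x is the direction in which the jaws open and shut, and the axes are right-handed (so a half turn about z gives the same grasp; the last joint's range is limited). The gripper opens to 87 mm and grips with 3 to 60 N. Pads are 19 mm wide; open, the fingers measure 117 mm over their backs; the gripper's body (75 mm by 190 mm) begins 51 mm behind the grasp point.
Start: joints at [1.086, 0.469, -0.049, 1.532, 0.024, 1.141, -0.082], TCP at [0.297, -0.606, 0.405] pointing down, gripper open.
Joint ranges: [-2.59, 2.59], [-0.33, 1.99], [-1.39, 1.29], [0.1, 2.45], [-1.04, 4.18], [0.21, 1.99], [-2.66, 2.66]. Speed limits (rad/s): [2.57, 2.57, 3.14, 3.14, 3.14, 3.14, 3.14].

### API

Orientations are given as a unit quaternion [x, y, z, w].
In Python, from cell import arm gives the robot as it stands.
- The arm moves only by the shell command python3 -m inch 'ROWS' [FORCE]. ROWS is text: rows parted by semicolons, each of 5 numbers parted by spaces: the shift along the tool's x, y, z in mm, then the turn about the tool's z in rad, then the closure, from 0 (fully open) to 1 (shut). In form: dx dy dz turn claw; .... A call has exactly 8 rows; each row shifts and turns the commanded pose from where the row before left it, along the tool's axes as they then stand; what a row does not reach is not made up. A row lasts 1/10 s, in which the tool goes at most 50 mm and 8.59 degrees, less where a joint would pass 70% of its speed; a pose out of reach is approached as far as the arm can. A call is refused whole if a number of a shift passes 50 or a number of a turn 0.15, either way. A call with a gripper value outside its range is refused whole. The fingers move at their own pace and stop on an object; FORCE is the grip in N (left out, the last holds). Time passes only in rows, so rows that do not move let the fingers close, or fill a call up. It gives the time, the measured TCP pose, the force and the opening at its end, in the units of the state.
- arm.observe(): the state, without advancing time (a new reading comes with each control period).
- arm.grab_frame(name): name is "scene" or "top" or "wrist"; returns the picture (384x512x3 uint8, red, green, blue); there is no depth.
- arm.camera_params(name): a dict with "vertical_fov" (degrees; the focal length in pixels is half the picture's height over the tangent of half this angle, whatever the lens; pixels are square), "cx", "cy" (the principal point, pixels), "k1" (the pictures are not rectified: a ray, as slopes to the right and down, at radius r is drawn at 1 + k1 r^2 times it, then the intrinsics apply), "cam_to_world" (4x4, takes a point from camera to world coordinates). Camera axes: x right, y down, z forward; pixel columns grow to the right and rows downward; lengths in m; the calibration is good to about 2 mm. A picture is of the moment at which its call begins: read the wrist's pose just before it. camera_params takes no time and is no camera call; for the wrist camera it gives the pose at the moment of the call.
- arm.close_job(): hands the job in, once; it reports no verdict.
The state is a dict: "time_s": time; "joints": joint angles; "qd": joint speeds; "effort": joint torques, N m; "eef_pos": TCP position; "tool_rot": TCP orientation; "wrist_force": force on the tool from outside, world axes, zero at the start; "moment": the same for the moment, N m; "grip_width": opening from 0.0 (shut) to 1.0 (fully open).
Only numpy, scipy, OpenCV 4.12 (cv2) and the standard library are available. Lean on these libraries where they do the work, as an engineer would, in place of code of your own. Each camera call takes 0.05 s, during which the arm holds its last target. There are 200 camera calls.

### The job

Get the sample cups ready to load into the bench warmer: nest both loose cups into the cup in the square stand, fully seated as one upright stack. Then grip the bar of the warmer's sprung lid, raise the lid a little past its balance point without letting it go right up to its stop, bring it back to a few degrees below the balance point (no more than ten), and finish there, holding it still by the bar, so that it will shut by itself when a colleague takes over. Leave the carrier, the marker and the safety glasses as they are.

Things in the scene. Friction and masses are not known exactly. Their poses are not given: they have to be found in the camera images.
- cup_a_mid (a point): Loose white sample cup, one of three alike, upright, open, 68 high; straight collar (top 24) 58 across, inside 50; below it a cone from 47 to 31 at the foot; 28 to 56 g. Point: its centre, 34 above the foot, z up. Grip across the collar (10 to 34 above the point), fingertips not below the collar, or they catch on the cup below. Nested, a cup stands 25 higher than the next, with 1.5 play all round.
- cup_b_mid (a point): the other loose sample cup, same as cup_a in every way; point at its centre, 34 above its foot
- cup_c_mid (a point): the third sample cup, same shape, loose but standing in the recess of the square stand with its foot 4 above the bench; point at its centre, 34 above its foot. The stack is built on this cup, which stays in the stand.
- cup_stand: fixed grey square stand, 90 x 90 x 12, with one round recess in the middle, 34 across and 8 deep; origin at the centre of its underside. Which of three places on the right-hand side holds the stand and which the loose cups varies.
- warmer_lid (a joint): Lid angle in rad: 0 shut, grows on opening, stop at 1.6. Warmer: fixed white box 180 deep, 210 wide, 93 high, left ahead of the robot; lid (0.9 kg, counter-sprung) hinged along the far edge. Balance point 0.90 rad (52 degrees): below it the lid falls shut, above it it springs up; the black line on each steel hinge cheek shows the lid's slope at balance. The bar needs under 2 N of push anywhere.
- lid_grip (a point): Middle of the lid's grip bar: round steel, 12 thick, 110 long, standing free 43 in front of the lid's near edge on two end stays; moves with the lid. Local y along the bar, -x from hinge to bar, z the lid's upward normal; the lid opens about +y. Shut: bar 100 above the bench, 133 nearer than the warmer's middle.
- lid_hinge (a point): fixed point on the hinge axis at the middle of its length, 100 above the bench, 215 from the bar's middle; local y along the hinge, local -x towards the warmer's front
- carrier: bystander: loose ivory tube carrier, 32 x 188 x 78, standing; origin at the centre of its underside
- marker: bystander: black marker, 116 long, 16 thick, lying; origin at the centre of its underside
- safety_glasses: bystander: black safety glasses, 175 x 146 x 48; origin at the centre of their underside
Mind the look-alikes: they are no part of the job. What is shaped like the part that bears cup_a_mid but brown or purple is not meant.

How it is judged:
By the outcome, as a careful person would: the job done as asked, in the order asked, and still so for the second after the job is handed in, while the arm keeps its last pose, push and grip.
It also fails if it takes over 72 s, if anything falls off the work surface, if the arm or the gripper's body presses on something with over 40 N, if the wrist force passes 120 N, or if a joint passes its speed limit or range.

## Working session

There is one attempt and no reset: what is moved stays moved. The work goes in short steps, Python scripts to look and compute and a shell command to move; the robot and the scene stay as the last step left them, time stands still between calls to the robot, and variables do not carry over. Pictures are saved under pics/ and viewed, about 8 in all and at most 12, crops included, and the job is handed in when it is done.

```bash
mkdir -p pics; cat > h.py <<'E'
import numpy as np, cv2
from cell import arm
from scipy.spatial.transform import Rotation as R
def snap(n,f):
    p=arm.camera_params(n); im=arm.grab_frame(n)[:,:,::-1].copy(); cv2.imwrite('pics/'+f,im); return im,p
def ray(p,u,v):
    f=192/np.tan(np.radians(p['vertical_fov'])/2)
    a=np.array([(u-p['cx'])/f,(v-p['cy'])/f]); s=a.copy()
    for _ in range(30): s=a/(1+p['k1']*(s@s))
    T=np.array(p['cam_to_world']); return T[:3,3],T[:3,:3]@np.array([s[0],s[1],1])
def onz(p,u,v,z):
    o,d=ray(p,u,v); return o+d*(z-o[2])/d[2]
def proj(p,X):
    f=192/np.tan(np.radians(p['vertical_fov'])/2)
    T=np.array(p['cam_to_world']); c=T[:3,:3].T@(np.array(X)-T[:3,3]); s=c[:2]/c[2]
    s=s*(1+p['k1']*(s@s)); return np.array([p['cx'],p['cy']])+f*s
E
python3 - <<'E'
from h import *
a,p=snap('top','t0.png'); b,q=snap('scene','s0.png')
cv2.imwrite('pics/both.png',cv2.resize(np.vstack([a,b]),(450,675))[:, :]) 
for k in(p,q): print({x:np.round(k[x],4).tolist() for x in k})
s=arm.observe(); print(s)
E
```

```text
{'vertical_fov': 45.2241, 'cx': 251.488, 'cy': 181.554, 'k1': 0.0166, 'cam_to_world': [[-0.0074, -0.9953, 0.0966, 0.349], [-0.9996, 0.0048, -0.0272, 0.0099], [0.0266, -0.0968, -0.995, 1.2779], [0.0, 0.0, 0.0, 1.0]]}
{'vertical_fov': 53.374, 'cx': 253.902, 'cy': 193.2908, 'k1': -0.04, 'cam_to_world': [[0.1894, 0.6421, -0.7429, 1.261], [0.9819, -0.1209, 0.1458, -0.1687], [0.0037, -0.7571, -0.6533, 0.7865], [0.0, 0.0, 0.0, 1.0]]}
{'time_s': 0.1, 'joints': array([ 1.08608944,  0.46935752, -0.04859281,  1.53356666,  0.02411387,
        1.14099131, -0.08234555]), 'qd': array([ 9.00399540e-05, -3.09186931e-04,  1.07837072e-03, -2.80110114e-03,
       -6.29302058e-04,  6.33749091e-04, -3.10709710e-04]), 'effort': array([ 7.87350036e-04, -5.09171534e+01, -8.11259262e-02, -2.36831599e+01,
       -6.14940003e-02,  3.44656419e-02,  9.54191955e-05]), 'eef_pos': array([ 0.29705015, -0.60588193,  0.4038096 ]), 'tool_rot': array([ 8.48579509e-01, -5.29067163e-01, -7.55664854e-04, -4.27843310e-04]), 'wrist_force': array([ 0.56070392, -0.95222874,  0.76834498]), 'moment': array([-0.03014283,  0.00193404,  0.01015882]), 'grip_width': 0.9999141103837141}
```

View pics/t0.png

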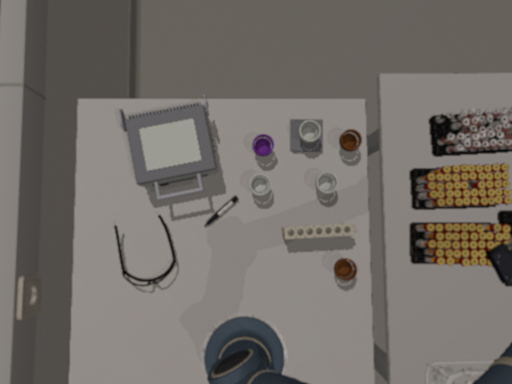

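View pics/s0.png

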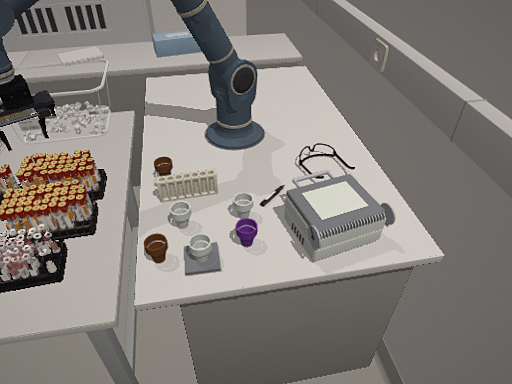

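Top view: the white cups are at about (261,186), (327,184) and, in the grey stand, (310,132). The purple cup (263,146) and the brown cups (350,140) and (345,269) are look-alikes. The two white cups off the stand are the ones meant. The warmer bar runs through about (179,187). I'll confirm in a crop and measure.

```bash
python3 - <<'E'
from h import *
a=cv2.imread('pics/t0.png'); p=arm.camera_params('top')
# provisional: draw rim circles from guessed pixels for verification
c=cv2.resize(a[110:215,130:365],None,fx=3.4,fy=3.4,interpolation=cv2.INTER_CUBIC)
c=cv2.convertScaleAbs(c,alpha=1.4,beta=0)
cv2.imwrite('pics/c1.png',c)
hsv=cv2.cvtColor(a,cv2.COLOR_BGR2HSV)
for n,(u,v),z in [('A',(261,186),.068),('B',(327,184),.068),('C',(310,132),.072),('pur',(263,146),.068),('br',(350,140),.068)]:
    print(n,onz(p,u,v,z).round(3))
for u,v in [(156,193),(201,186)]: print(onz(p,u,v,.1).round(3))
E
```

```text
A [ 0.455 -0.048  0.068]
B [ 0.459 -0.223  0.068]
C [ 0.598 -0.18   0.072]
pur [ 0.561 -0.055  0.068]
br [ 0.577 -0.288  0.068]
[0.435 0.221 0.1  ]
[0.453 0.107 0.1  ]
```

View pics/c1.png

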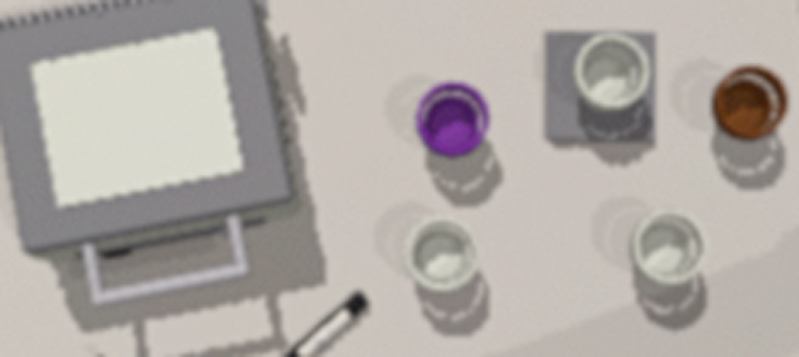

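Crop: the white rim A is centred at crop (443,252), B at (668,246), and C in the grey stand at (612,71). Purple is at (453,119) and brown at (751,103). So A and B are the loose cups and C is the base. Next I'll move above B with the jaws along world y.

```bash
python3 -m inch '0 0 0 0.15 0; 0 0 0 0.15 0; 0 0 0 0.15 0; -35 -15 0 0.006 0; -40 -17 0 0 0; -40 -17 0 0 0; -40 -17 0 0 0; -40 -17 0 0 0' 15
python3 -m inch '-40 -17 0 0 0; -40 -17 0 0 0; -40 -17 0 0 0; -40 -17 0 0 0; 0 0 0 0 0; 0 0 0 0 0; 0 0 0 0 0; 0 0 0 0 0'
python3 - <<'E'
from h import *
w,p=snap('wrist','w1.png'); s,q=snap('scene','s1.png')
o=arm.observe(); print(o['eef_pos'],o['tool_rot'],o['time_s'])
print(np.array(p['cam_to_world']).round(3))
for X in [(.455,-.048,.068),(.459,-.223,.068),(.598,-.18,.072)]: print(proj(p,X))
cv2.imwrite('pics/m1.png',np.hstack([w[:, :],cv2.resize(s[0:260,60:380],(473,384))])[:, :])
m=np.hstack([w,cv2.resize(s[0:260,60:380],(473,384))]); cv2.imwrite('pics/m1.png',cv2.resize(m,(800,312)))
E
```

```text
time_s: 0.9
eef_pos: [0.3803, -0.4092, 0.4044]
tool_rot: [-0.707, 0.707, 0.0, 0.0]
wrist_force: [-0.0, -0.7, 0.4]
grip_width: 0.999
time_s: 1.7
eef_pos: [0.4473, -0.2525, 0.4046]
tool_rot: [-0.706, 0.708, 0.0, -0.0]
wrist_force: [-0.1, -0.1, -0.0]
grip_width: 1.001
[ 0.44748    -0.25222669  0.40462819] [-7.06156735e-01  7.08055534e-01  2.67734776e-05 -1.62070915e-04] 1.8
[[-0.003 -0.959 -0.283  0.525]
 [-1.     0.004 -0.    -0.253]
 [ 0.001  0.283 -0.959  0.385]
 [ 0.     0.     0.     1.   ]]
[ 61.41436065 172.07240555]
[221.4450938  167.26506289]
[171.46046728  23.3838138 ]
```

View pics/m1.png

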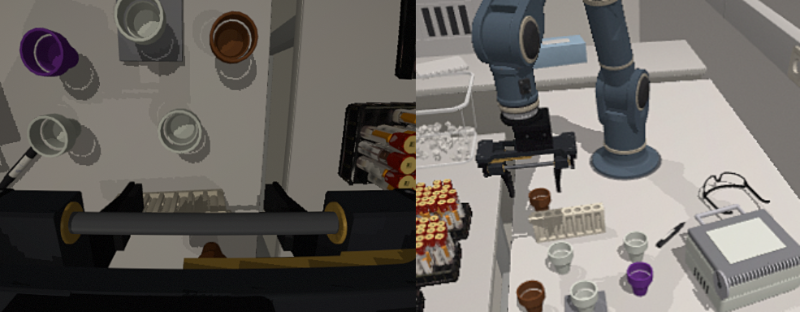

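The wrist view (halved scale) shows B's rim at (181,131), C's at (139,18) and A's at (51,134). The gripper body is long along the jaws. I'll refine the rim positions with Hough circles in both views.

```bash
cat > cups.py <<'E'
from h import *
def rims(im,p,G,tag):
    k=4; out={}; tiles=[]
    for n,X in G.items():
        u=proj(p,X); r=np.linalg.norm(proj(p,np.array(X)+[0,.029,0])-u)
        h=int(r*1.7); x0,y0=int(u[0])-h,int(u[1])-h
        if x0<0 or y0<0 or x0+2*h>512 or y0+2*h>384: print(tag,n,'edge'); continue
        c=cv2.resize(im[y0:y0+2*h,x0:x0+2*h],None,fx=k,fy=k,interpolation=cv2.INTER_CUBIC)
        g=cv2.createCLAHE(3,(2,2)).apply(cv2.cvtColor(c,cv2.COLOR_BGR2GRAY)); g=cv2.GaussianBlur(g,(0,0),2)
        H=cv2.HoughCircles(g,cv2.HOUGH_GRADIENT,1.5,5,param1=80,param2=15,minRadius=int(r*k*.93),maxRadius=int(r*k*1.08))
        if H is None: print(tag,n,'none'); continue
        cx,cy,cr=H[0][0]; uu=np.array([x0,y0])+(np.array([cx,cy])+.5)/k-.5
        out[n]=onz(p,*uu,X[2]); print(tag,n,uu.round(1),round(cr/k/r,2),out[n].round(4))
        cv2.circle(c,(int(cx),int(cy)),int(cr),(0,0,255),1); tiles.append(cv2.resize(c,(260,260)))
    return out,tiles
E
python3 - <<'E'
from cups import *
G={'A':(.459,-.047,.068),'B':(.463,-.223,.068),'C':(.600,-.18,.072)}
_,a=rims(cv2.imread('pics/t0.png'),arm.camera_params('top'),G,'top')
_,b=rims(cv2.imread('pics/w1.png'),arm.camera_params('wrist'),G,'wrist')
while len(b)<len(a): b.append(a[0]*0)
cv2.imwrite('pics/m2.png',np.vstack([np.hstack(a),np.hstack(b)]))
E
```

```text
top A [259.4 184.6] 0.92 [ 0.4584 -0.0441  0.068 ]
top B [326.9 182.6] 0.94 [ 0.4628 -0.223   0.068 ]
top C [309.2 130.4] 1.0 [ 0.6023 -0.178   0.072 ]
wrist A [ 61.3 164.8] 1.01 [ 0.4631 -0.0489  0.068 ]
wrist B [220.6 161.8] 0.98 [ 0.4651 -0.2219  0.068 ]
wrist C edge
```

View pics/m2.png

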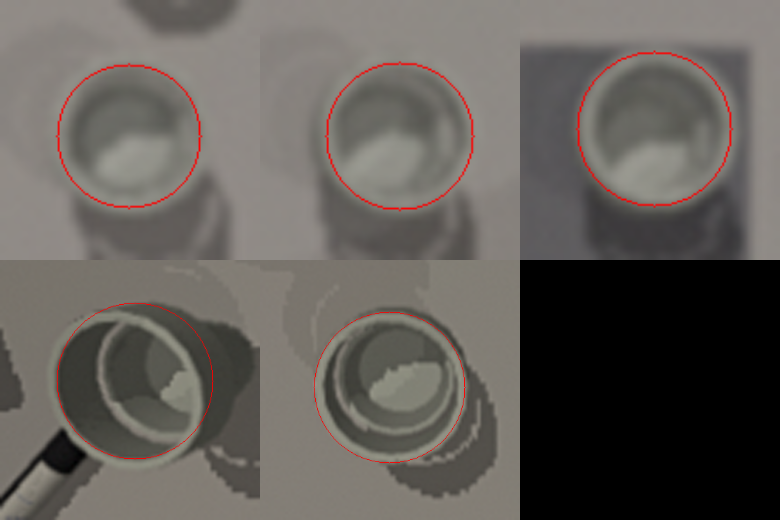

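```bash
python3 -m inch '-30 -15.5 0 0 0; 0 0 35 0 0; 0 0 35 0 0; 0 0 35 0 0; 0 0 35 0 0; 0 0 18 0 0; 0 0 0 0 0; 0 0 0 0 0' 12
python3 -m inch '0 0 8 0 0; 0 0 8 0 0; 0 0 0 0 0; 0 0 0 0 0; 0 0 0 0 0; 0 0 0 0 0; 0 0 0 0 0; 0 0 0 0 0'
```

```text
time_s: 2.6
eef_pos: [0.4637, -0.2216, 0.2471]
tool_rot: [-0.707, 0.708, -0.0, 0.0]
wrist_force: [-0.0, 1.2, 0.6]
grip_width: 1.0
time_s: 3.4
eef_pos: [0.4636, -0.221, 0.2309]
tool_rot: [-0.707, 0.707, -0.0, 0.0]
wrist_force: [-0.3, -0.4, -0.6]
grip_width: 1.001
```

```bash
python3 -m inch '0 0 0 0 0.6; 0 0 0 0 0.6; 0 0 0 0 0.6; 0 0 0 0 0.6; 0 0 0 0 0.6; 0 0 0 0 0.6; 0 0 0 0 0.6; 0 0 0 0 0.6' 12
python3 -m inch '0 0 -10 0 0.6; 0 0 -30 0 0.6; 0 0 -30 0 0.6; 0 0 -30 0 0.6; 0 0 -30 0 0.6; 0 0 -10 0 0.6; 0 0 0 0 0.6; 0 0 0 0 0.6'
python3 - <<'E'
from cups import *
w,p=snap('wrist','w2.png'); print(arm.observe()['eef_pos'])
_,t=rims(w,p,{'C':(.600,-.18,.072)},'wrist')
cv2.imwrite('pics/m3.png',np.hstack([w]+[cv2.copyMakeBorder(x,0,124,0,0,0) for x in t]))
E
```

```text
time_s: 4.2
eef_pos: [0.4635, -0.221, 0.2308]
tool_rot: [-0.707, 0.707, -0.0, 0.0]
wrist_force: [-0.1, 0.6, 0.3]
grip_width: 0.671
time_s: 5.0
eef_pos: [0.463, -0.2208, 0.3698]
tool_rot: [-0.707, 0.707, 0.001, -0.0]
wrist_force: [-0.2, 0.7, -2.2]
grip_width: 0.676
[ 0.46292775 -0.22083659  0.36927121]
wrist C edge
```

View pics/m3.png

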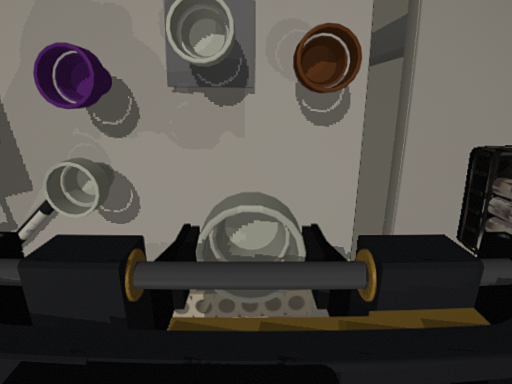

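The wrist view shows the cup held upright (rim about x 197–305). C's rim is centred near (200,30). I'll move toward C and measure it again.

```bash
python3 -m inch '-13 -20 0 0 0.6; -13 -20 0 0 0.6; -13 -20 0 0 0.6; 0 -10 0 0 0.6; 0 0 0 0 0.6; 0 0 0 0 0.6; 0 0 0 0 0.6; 0 0 0 0 0.6'
python3 - <<'E'
from cups import *
q=cv2.imread('pics/w2.png')
p=arm.camera_params('wrist');o=arm.observe(); w,_=snap('wrist','w3.png'); print(o['eef_pos'])
_,t=rims(w,p,{'C':(.600,-.18,.072),'C2':(.603,-.178,.072),'purple':(.563,-.055,.068)},'wrist')
cv2.imwrite('pics/m4.png',np.hstack([w]+[cv2.copyMakeBorder(x,0,124,0,0,0) for x in t[:1]]))
E
```

```text
time_s: 5.85
eef_pos: [0.5327, -0.1828, 0.3707]
tool_rot: [-0.706, 0.708, 0.0, -0.0]
wrist_force: [-1.1, -0.6, -0.5]
grip_width: 0.675
[ 0.53271435 -0.18284912  0.37070236]
wrist C [245.2 113.6] 0.94 [ 0.6009 -0.1793  0.072 ]
wrist C2 [245.6 111.3] 1.01 [ 0.6028 -0.1796  0.072 ]
wrist purple [117.8 152.1] 1.07 [ 0.5665 -0.059   0.068 ]
```

View pics/m4.png

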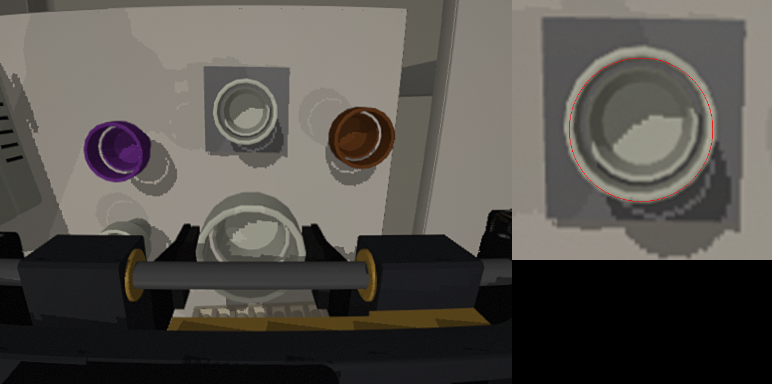

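C's outer rim fits (245,111.5), which gives about (0.6025,-0.1795). Now I'll check the held cup's offset from the tool axis.

```bash
python3 - <<'E'
from h import *
o=arm.observe(); e=o['eef_pos']; p=arm.camera_params('wrist')
for u in [(251,206),(198,240),(304,240)]: print((onz(p,*u,e[2]-.163)-e).round(4))
print(proj(p,e+[.029,0,-.163]),proj(p,e+[0,.029,-.163]),proj(p,e+[0,-.029,-.163]), e, o['tool_rot'])
w=cv2.imread('pics/w3.png'); print(w[192:216,250].mean(1).round(), w[192:216,246].mean(1).round())
E
```

```text
[ 0.0283 -0.0011 -0.163 ]
[ 0.0099  0.0262 -0.163 ]
[ 0.0098 -0.0284 -0.163 ]
[248.77813622 204.74440206] [193.63189202 257.19533359] [304.26579413 256.9855382 ] [ 0.53287083 -0.18263583  0.37082275] [-7.06628196e-01  7.07585014e-01 -2.94994228e-05 -1.96135364e-04]
[113.  95.  96.  97.  97.  97.  98.  97.  97.  97.  97.  97.  99. 128.
 156. 163. 158. 154. 153. 133. 101.  87.  88.  89.] [113.  96.  97.  98.  99.  99.  99.  98.  99.  99.  98.  97. 100. 129.
 157. 163. 157. 155. 152. 133. 100.  86.  88.  88.]
```

```bash
python3 -m inch '-2 -25 0 0 0.6; -2 -25 0 0 0.6; 0 -20 0 0 0.6; 0 0 20 0 0.6; 0 0 20 0 0.6; 0 0 15 0 0.6; 0 0 0 0 0.6; 0 0 0 0 0.6'
python3 -m inch '0 0 7 0 0.6; 0 0 7 0 0.6; 0 0 7 0 0.6; 0 0 7 0 0.6; 0 0 7 0 0.6; 0 0 0 0 0.6; 0 0 0 0 0.6; 0 0 0 0 0.6'
```

```text
time_s: 6.7
eef_pos: [0.6035, -0.1783, 0.3161]
tool_rot: [-0.707, 0.707, -0.0, 0.0]
wrist_force: [1.3, 1.0, -0.6]
grip_width: 0.675
time_s: 7.5
eef_pos: [0.6037, -0.1781, 0.281]
tool_rot: [-0.707, 0.707, -0.0, 0.0]
wrist_force: [0.6, -0.4, -0.2]
grip_width: 0.677
```

```bash
python3 -m inch '1 1 0 0 0.6; 0 0 4 0 0.6; 0 0 4 0 0.6; 0 0 4 0 0.6; 0 0 4 0 0.6; 0 0 3 0 0.6; 0 0 0 0 0.6; 0 0 0 0 0.6'
```

```text
time_s: 8.3
eef_pos: [0.6026, -0.179, 0.2617]
tool_rot: [-0.707, 0.707, 0.0, 0.0]
wrist_force: [0.6, -0.3, -0.9]
grip_width: 0.671
```

```bash
python3 -m inch '0 0 1 0 0.6; 0 0 1 0 0.6; 0 0 0.5 0 0.6; 0 0 0 0 0.6; 0 0 0 0 0.6; 0 0 0 0 0.6; 0 0 0 0 0.6; 0 0 0 0 0.6'
```

```text
time_s: 9.1
eef_pos: [0.6028, -0.179, 0.2597]
tool_rot: [-0.707, 0.707, -0.0, 0.0]
wrist_force: [-0.7, 0.1, 4.0]
grip_width: 0.667
```

```bash
python3 -m inch '0 0 0 0 0.2; 0 0 0 0 0.1; 0 0 0 0 0; 0 0 0 0 0; 0 0 -10 0 0; 0 0 -30 0 0; 0 0 -40 0 0; 0 0 -40 0 0'
python3 -m inch '0 0 -10 0 0; -18 24 0 0 0; -28 35 0 0 0; -28 35 0 0 0; -28 35 0 0 0; -27 34 0 0 0; 0 0 0 0 0; 0 0 0 0 0'
python3 - <<'E'
from cups import *
p=arm.camera_params('wrist');o=arm.observe(); w,_=snap('wrist','w4.png'); t0,tp=snap('top','t1.png'); print(o['eef_pos'])
_,t=rims(w,p,{'A':(.463,-.046,.068),'A2':(.460,-.048,.068)},'wrist')
_,t2=rims(t0,tp,{'AB':(.6025,-.1795,.097)},'top')
c=lambda x:cv2.copyMakeBorder(x,0,124,0,0,0)
m=np.hstack([w,c(t[0])]); 
s,_=snap('scene','s2.png')
m[260:,512:]=cv2.resize(s[220:282,160:290],(260,124)); cv2.imwrite('pics/m5.png',m)
E
```

```text
time_s: 9.9
eef_pos: [0.6023, -0.179, 0.381]
tool_rot: [-0.707, 0.707, 0.0, -0.0]
wrist_force: [-0.1, -0.2, 0.3]
grip_width: 1.001
time_s: 10.7
eef_pos: [0.4391, -0.0496, 0.3898]
tool_rot: [0.708, -0.707, 0.001, -0.0]
wrist_force: [-0.4, -0.7, -0.2]
grip_width: 1.002
[ 0.43909099 -0.04960574  0.38981833]
wrist A [243.8 162.1] 0.97 [ 0.4596 -0.0441  0.068 ]
wrist A2 [243.9 160.9] 0.95 [ 0.4608 -0.0442  0.068 ]
top AB [311.6 127.8] 1.0 [ 0.604  -0.1804  0.097 ]
```

View pics/m5.png

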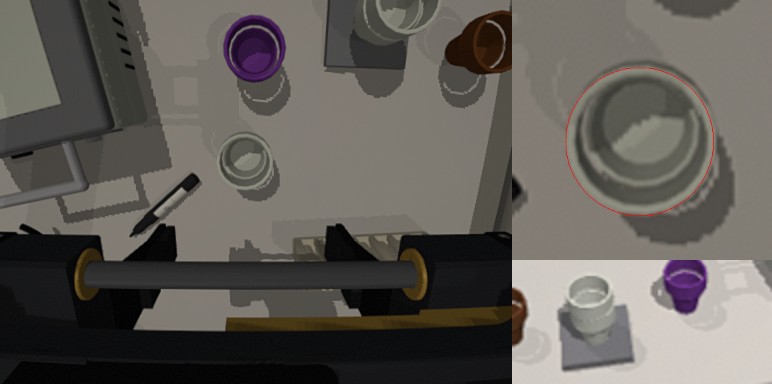

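Stack check: the scene inset shows the cup seated upright in C. A's rim is centred at (244,161), giving about (0.4605,-0.0443). The marker lies low and clear of the fingers.

```bash
python3 -m inch '-5 -21 0 0 0; 0 0 35 0 0; 0 0 35 0 0; 0 0 35 0 0; 0 0 30 0 0; 0 0 14 0 0; 0 0 10 0 0; 0 0 0 0 0'
python3 -m inch '0 0 0 0 0; 0 0 0 0 0; 0 0 0 0 0.6; 0 0 0 0 0.6; 0 0 0 0 0.6; 0 0 0 0 0.6; 0 0 0 0 0.6; 0 0 0 0 0.6' 12
```

```text
time_s: 11.65
eef_pos: [0.4608, -0.0455, 0.229]
tool_rot: [-0.707, 0.708, 0.001, -0.001]
wrist_force: [0.2, 0.2, 0.6]
grip_width: 0.998
time_s: 12.45
eef_pos: [0.4606, -0.0451, 0.2303]
tool_rot: [-0.707, 0.707, -0.0, 0.0]
wrist_force: [-0.3, 0.5, 1.3]
grip_width: 0.663
```

```bash
python3 -m inch '0 0 -10 0 0.6; 0 0 -35 0 0.6; 0 0 -35 0 0.6; 0 0 -35 0 0.6; 0 0 -35 0 0.6; 0 0 0 0 0.6; 15 -15 0 0 0.6; 25 -27 0 0 0.6'
python3 -m inch '25 -27 0 0 0.6; 25 -27 0 0 0.6; 25 -26 0 0 0.6; 14 -15 0 0 0.6; 5 -5 0 0 0.6; 0 0 0 0 0.6; 0 0 0 0 0.6; 0 0 0 0 0.6'
python3 - <<'E'
from h import *
p=arm.camera_params('wrist');o=arm.observe(); w,_=snap('wrist','w5.png'); e=o['eef_pos'];print(e,o['tool_rot'])
print(proj(p,e+[.029,0,-.163]))
c=w[195:216,246:252].mean((1,2)).round(); print(c)
r=w[232].mean(1); print(r[185:212].round()); print(r[290:318].round())
r=cv2.imread('pics/w3.png')[232].mean(1); print(r[185:212].round()); print(r[290:318].round())
E
```

```text
time_s: 13.25
eef_pos: [0.5016, -0.0838, 0.3806]
tool_rot: [0.708, -0.706, -0.0, 0.0]
wrist_force: [1.1, 0.6, -0.3]
grip_width: 0.662
time_s: 14.05
eef_pos: [0.6019, -0.1777, 0.3804]
tool_rot: [0.708, -0.707, -0.0, -0.0]
wrist_force: [-1.0, -0.1, -0.3]
grip_width: 0.669
[ 0.60187234 -0.17774666  0.3803978 ] [ 7.07608299e-01 -7.06604825e-01 -3.41454786e-04 -1.19258103e-05]
[249.28572838 204.65770395]
[110.  97.  94.  94.  95.  95.  95.  95.  95.  95.  95.  95.  93.  90.
 115. 149. 157. 152. 150. 148. 142.]
[  7.   8.   5.   6.  14.  13.  13.  13.  15.  14.  10.  13.  12.   2.
  11.  65. 135.  99.  92. 103. 135. 145. 143. 140. 137. 134. 130.]
[139. 138. 137. 136. 136. 137. 126.  92.  74. 109. 122.  47.   8.  11.
  13.  14.  16.  14.  13.  15.  14.  12.   7.   7.   6.  10.   8.  10.]
[  7.   8.   9.  10.  14.  12.  15.  14.  13.  16.  15.  15.   6.   3.
  34. 103. 120. 147. 151. 148. 145. 141. 138. 132. 112. 121. 145.]
[ 97. 125. 145. 144. 143. 142. 143. 142. 130.  95.  84.  86.  24.   8.
  15.  15.  13.  15.  17.  14.  17.  12.  12.   8.   4.   8.   6.   5.]
```

The held cup sits about 2 mm behind the pad centre, so I'll compensate in x.

```bash
python3 -m inch '1.3 -2.7 0 0 0.6; 0 0 20 0 0.6; 0 0 20 0 0.6; 0 0 9 0 0.6; 0 0 5 0 0.6; 0 0 5 0 0.6; 0 0 5 0 0.6; 0 0 0 0 0.6'
python3 -m inch '0 0 5 0 0.6; 0 0 5 0 0.6; 0 0 5 0 0.6; 0 0 5 0 0.6; 0 0 5 0 0.6; 0 0 4 0 0.6; 0 0 0 0 0.6; 0 0 0 0 0.6'
```

```text
time_s: 14.9
eef_pos: [0.6052, -0.1803, 0.316]
tool_rot: [-0.707, 0.707, 0.0, -0.0]
wrist_force: [-0.3, 0.5, -0.7]
grip_width: 0.665
time_s: 15.7
eef_pos: [0.6053, -0.1804, 0.2872]
tool_rot: [-0.707, 0.707, -0.0, -0.0]
wrist_force: [0.3, 0.4, -0.7]
grip_width: 0.666
```

```bash
python3 -m inch '0 0 1 0 0.6; 0 0 1 0 0.6; 0 0 1 0 0.6; 0 0 0.5 0 0.6; 0 0 0 0 0.6; 0 0 0 0 0.6; 0 0 0 0 0.6; 0 0 0 0 0.6'
```

```text
time_s: 16.5
eef_pos: [0.6054, -0.1804, 0.2843]
tool_rot: [-0.707, 0.707, -0.001, 0.0]
wrist_force: [0.2, -0.9, 4.5]
grip_width: 0.667
```

```bash
python3 -m inch '0 0 0 0 0.2; 0 0 0 0 0.1; 0 0 0 0 0; 0 0 0 0 0; 0 0 -10 0 0; 0 0 -30 0 0; 0 0 -40 0 0; 0 0 -40 0 0'
python3 -m inch '-40 18 0 0 0; -45 20 0 0 0; -45 20 0 0 0; -45 20 0 0 0; -40 18 0 0 0; 0 0 0 0 0; 0 0 0 0 0; 0 0 0 0 0'
python3 - <<'E'
from cups import *
a,p=snap('top','t3.png'); s,q=snap('scene','s3.png'); pw=arm.camera_params('wrist'); w,_=snap('wrist','w6.png')
o=arm.observe(); print(o['eef_pos'],o['joints'].round(2),o['time_s'])
_,t=rims(a,p,{'S':(.603,-.18,.122)},'top')
P=[onz(p,130+u/3.4,110+v/3.4,.106) for u,v in[(97,300),(243,270)]]; print(np.array(P).round(4))
t1=cv2.resize(a[100:220,110:260],(400,320),interpolation=cv2.INTER_CUBIC)
t2=cv2.resize(s[200:280,150:250],(400,320),interpolation=cv2.INTER_CUBIC)
m=np.vstack([np.hstack([t1,t2]),np.hstack([cv2.resize(w,(373,280)),np.zeros((280,27,3),np.uint8),cv2.resize(t[0] if t else a,(280,280)),np.zeros((280,120,3),np.uint8)])])
cv2.imwrite('pics/m6.png',m)
E
```

```text
time_s: 17.3
eef_pos: [0.605, -0.1802, 0.4055]
tool_rot: [-0.707, 0.707, 0.0, -0.0]
wrist_force: [0.8, 0.1, 0.5]
grip_width: 0.996
time_s: 18.1
eef_pos: [0.5097, 0.0334, 0.4042]
tool_rot: [-0.706, 0.708, -0.001, 0.0]
wrist_force: [0.3, 0.0, 0.8]
grip_width: 1.001
[0.50977685 0.03321143 0.40370633] [ 0.1   0.22 -0.28  1.91  0.07  1.03 -1.79] 18.25
top S [310.8 127.4] 1.04 [ 0.5995 -0.1745  0.122 ]
[[0.4215 0.2135 0.106 ]
 [0.4433 0.1052 0.106 ]]
```

View pics/m6.png

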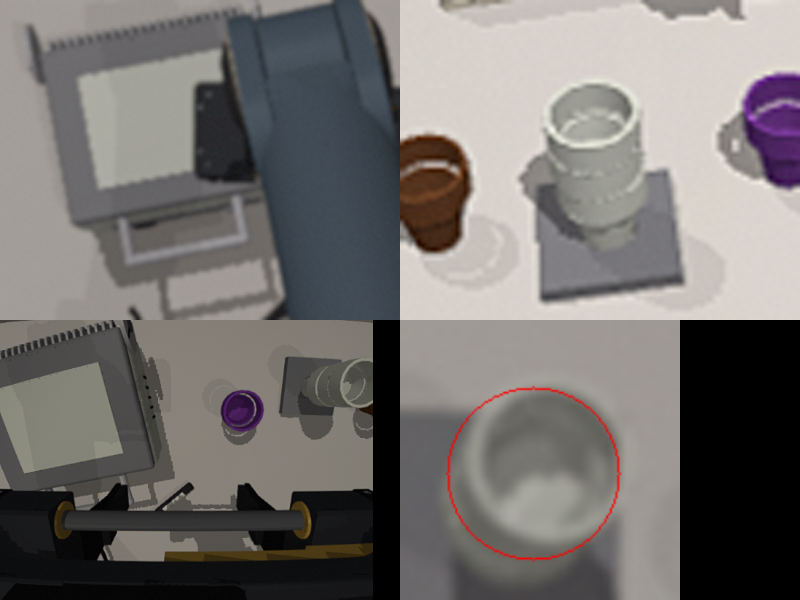

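The stack is upright, with three even collars in the stand. The bar ends are at roughly (158.5,198) and (201.5,189.5) in the top view, giving a middle of about (0.432,0.159) and a yaw of about 11°. I'll turn the jaws across the bar and look with the wrist camera.

```bash
python3 -m inch '0 0 0 -0.147 0; 0 0 0 -0.147 0; 0 0 0 -0.147 0; 0 0 0 -0.147 0; 0 0 0 -0.147 0; 0 0 0 -0.147 0; 0 0 0 -0.147 0; 0 0 0 -0.147 0'
python3 -m inch '0 0 0 -0.147 0; 0 0 0 -0.147 0; 0 0 0 -0.147 0; 0 0 0 -0.147 0; -26 -24 0 0 0; -26 -24 0 0 0; 0 0 0 0 0; 0 0 0 0 0'
python3 - <<'E'
from h import *
pw=arm.camera_params('wrist'); o=arm.observe(); w,_=snap('wrist','w7.png')
print(o['eef_pos'],o['joints'].round(2)); r=R.from_quat(o['tool_rot']).as_matrix(); print(r.round(3))
for X in [(.4215,.2135,.106),(.4433,.1052,.106),(.4324,.1594,.106)]: print(proj(pw,X).round(1))
E
```

```text
time_s: 19.05
eef_pos: [0.5097, 0.0336, 0.4036]
tool_rot: [0.981, -0.194, -0.0, 0.0]
wrist_force: [-0.2, -0.1, -0.7]
grip_width: 0.999
time_s: 19.85
eef_pos: [0.4492, 0.0713, 0.404]
tool_rot: [0.995, 0.096, 0.0, 0.0]
wrist_force: [-0.1, -1.1, -0.6]
grip_width: 1.001
[0.44917464 0.07126572 0.40397986] [ 0.29  0.15 -0.59  2.01  0.1   1.01 -0.16]
[[ 0.982  0.191  0.001]
 [ 0.191 -0.982 -0.001]
 [ 0.001  0.001 -1.   ]]
[249.9  17.9]
[250.7 150.2]
[250.3  86.9]
```

View pics/w7.png

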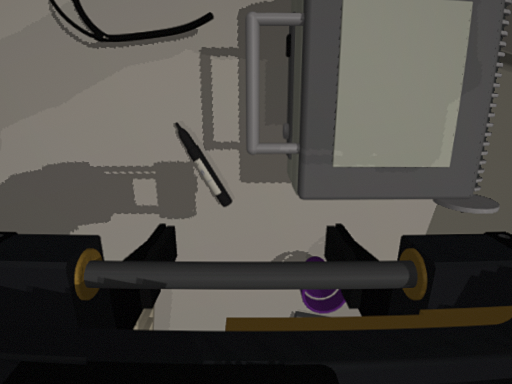

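The wrist view shows the bar vertical at u≈252.5, rows 14–153, with its middle at row 84, so the jaws are square to it. The lid's edge is 43 mm behind the bar, so I'll part-close the jaws before going down.

```bash
python3 - <<'E'
from h import *
pw=arm.camera_params('wrist'); o=arm.observe(); e=o['eef_pos']; r=R.from_quat(o['tool_rot']).as_matrix()
w=cv2.imread('pics/w7.png').mean(2)
for v in (50,110): print(v,w[v,240:266].round())
for u,v in [(252.5,14),(252.5,84),(252.5,153)]:
    X=onz(pw,u,v,.103); print(X.round(4),'tool shift mm',(r.T@(X-e)*1000).round(1))
E
```

```text
50 [ 69.  70.  69.  70.  69.  65.  63.  74.  82.  90.  97. 106. 113. 120.
 116. 110. 104.  99.  88.  75.  70.  71.  69.  69.  69.  71.]
110 [ 79.  79.  79.  80.  79.  78.  64.  71.  81.  89.  95. 102. 111. 118.
 116. 111. 106. 100.  89.  78.  78.  80.  79.  79.  80.  77.]
[0.4237 0.2174 0.103 ] tool shift mm [   2.  -148.9  300.9]
[0.4345 0.162  0.103 ] tool shift mm [  2.1 -92.5 300.9]
[0.4462 0.1022 0.103 ] tool shift mm [  2.2 -31.6 300.9]
```

```bash
python3 -m inch '1 -30 0 0 0.62; 0.5 -31 0 0 0.62; 0 -30 0 0 0.62; 0 0 0 0 0.62; 0 0 30 0 0.62; 0 0 30 0 0.62; 0 0 20 0 0.62; 0 0 0 0 0.62' 20
python3 -m inch '0 0 15 0 0.62; 0 0 15 0 0.62; 0 0 10 0 0.62; 0 0 7 0 0.62; 0 0 7 0 0.62; 0 0 0 0 0.62; 0 0 0 0 0.62; 0 0 0 0 0.62'
python3 -c "
from cell import arm;o=arm.observe();print(o['joints'].round(2))"
```

```text
time_s: 20.7
eef_pos: [0.4334, 0.1595, 0.3211]
tool_rot: [0.995, 0.095, -0.003, 0.001]
wrist_force: [0.2, 0.2, 0.2]
grip_width: 0.406
time_s: 21.5
eef_pos: [0.4332, 0.1616, 0.2702]
tool_rot: [0.995, 0.096, 0.001, -0.0]
wrist_force: [-0.4, 0.6, 1.0]
grip_width: 0.381
[ 0.05  0.37 -0.59  2.13  0.31  0.73 -0.55]
```

```bash
python3 -m inch '0 0 0 0 1; 0 0 0 0 1; 0 0 0 0 1; 0 0 0 0 1; 0 0 0 0 1; 0 0 0 0 1; 0 0 0 0 1; 0 0 0 0 1' 15
```

```text
time_s: 22.3
eef_pos: [0.4332, 0.1614, 0.2698]
tool_rot: [0.995, 0.096, 0.0, -0.0]
wrist_force: [1.9, -0.0, 0.7]
grip_width: 0.134
```

The bar is gripped (11.7 mm). I'll raise the lid along its 215 mm arc.

```bash
python3 -m inch '0.5 0 -15 0 1; 1.6 0 -15 0 1; 2.6 0 -14.8 0 1; 3.6 0 -14.6 0 1; 4.7 0 -14.3 0 1; 5.7 0 -13.9 0 1; 6.6 0 -13.5 0 1; 0 0 0 0 1'
```

```text
time_s: 23.1
eef_pos: [0.4577, 0.1663, 0.3717]
tool_rot: [0.995, 0.096, -0.0, 0.0]
wrist_force: [-1.9, -0.6, -0.1]
grip_width: 0.131
```

```bash
python3 -m inch '7.5 0 -13 0 1; 8.4 0 -12.5 0 1; 9.3 0 -11.9 0 1; 10.1 0 -11.2 0 1; 10.8 0 -10.4 0 1; 0 0 0 0 1; 0 0 0 0 1; 0 0 0 0 1'
python3 - <<'E'
from h import *
o=arm.observe(); e=o['eef_pos']; d=e-[.4332,.1614,.2698]; f=d@[.982,.191,0]; print(f,d[2],np.arctan2(d[2],.215-f),o['wrist_force'])
s,_=snap('scene','s4.png'); a,_=snap('top','t4.png')
cv2.imwrite('pics/m7.png',cv2.resize(s[130:280,260:430],(680,600),interpolation=cv2.INTER_CUBIC))
E
```

```text
time_s: 23.9
eef_pos: [0.5013, 0.1752, 0.4295]
tool_rot: [0.995, 0.097, -0.003, 0.001]
wrist_force: [-7.7, -2.3, 7.4]
grip_width: 0.131
0.06948405082379552 0.15973346365057445 0.8319412397359993 [-7.69226228 -2.30889086  7.36452565]
```

View pics/m7.png

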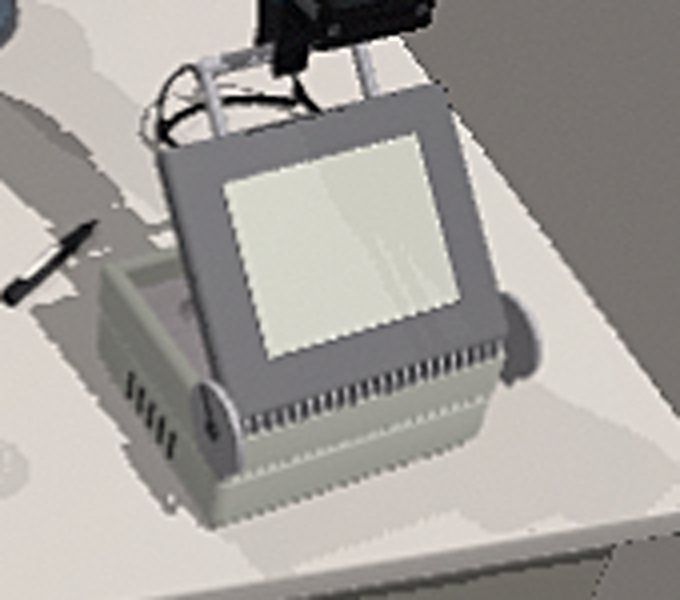

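The lid follows the bar, at about 0.83 rad by the arc. I'll relieve the small radial load and go on past balance to about 0.98 rad.

```bash
python3 -m inch '-0.7 0 -0.7 0 1; 6 0 -5.3 0 1; 6.3 0 -5 0 1; 6.3 0 -4.7 0 1; 6.4 0 -4.6 0 1; 0 0 0 0 1; 0 0 0 0 1; 0 0 0 0 1'
cat > ang.py <<'E'
from h import *
o=arm.observe(); e=o['eef_pos']; d=e-[.4332,.1614,.2698]; f=d@[.982,.191,0]; print(f,d[2],np.hypot(.215-f,d[2]),np.arctan2(d[2],.215-f),np.array(o['wrist_force']).round(1),o['time_s'],o['grip_width'],abs(o['qd']).max())
E
python3 ang.py
```

```text
time_s: 24.8
eef_pos: [0.5274, 0.18, 0.4506]
tool_rot: [0.995, 0.096, 0.001, -0.0]
wrist_force: [-3.0, -0.6, 5.1]
grip_width: 0.131
0.09608242439281009 0.18084866322962617 0.21644313059146614 0.9891297726602322 [-3.  -0.6  5.1] 24.8 0.13138660000215094 0.005037015818165157
```

```bash
python3 -m inch '0 0 0 0 1; -6.4 0 4.3 0 1; -6.2 0 4.6 0 1; -6 0 4.8 0 1; -5.7 0 4.9 0 1; -5.7 0 5.3 0 1; 0 0 0 0 1; 0 0 0 0 1'
python3 ang.py
python3 -m inch '0 0 0 0 1; 0 0 0 0 1; 0 0 0 0 1; 0 0 0 0 1; 0 0 0 0 1; 0 0 0 0 1; 0 0 0 0 1; 0 0 0 0 1'
python3 ang.py
python3 - <<'E'
from h import *
s,_=snap('scene','s5.png'); a,_=snap('top','t5.png')
m=np.hstack([cv2.resize(s[130:280,140:430],(580,300)),cv2.resize(a[90:290,230:365],(203,300))]); cv2.imwrite('pics/m8.png',m)
E
```

```text
time_s: 25.6
eef_pos: [0.4976, 0.174, 0.4259]
tool_rot: [0.995, 0.096, 0.0, -0.0]
wrist_force: [1.4, 1.6, -2.1]
grip_width: 0.13
0.06569394765708088 0.15611483051823044 0.21601883615546658 0.8076875710514588 [ 1.4  1.6 -2.1] 25.6 0.13021401435325025 0.014279049606829129
time_s: 26.4
eef_pos: [0.4978, 0.174, 0.4262]
tool_rot: [0.995, 0.096, 0.0, -0.0]
wrist_force: [3.5, 2.9, -5.1]
grip_width: 0.129
0.06582183932382167 0.15641116794624105 0.216144805815534 0.8090627889127856 [ 3.5  2.9 -5.1] 26.4 0.12874314229940714 0.0022484365123367715
```

View pics/m8.png

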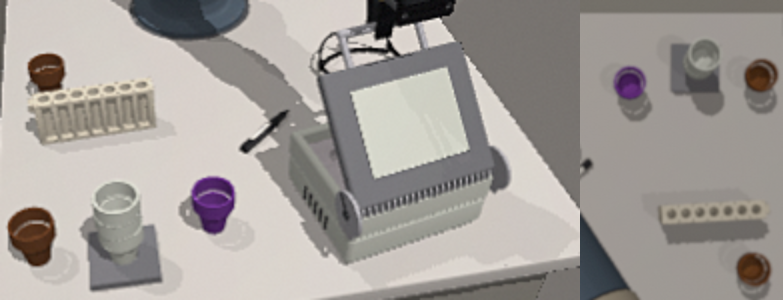

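```bash
python3 -c "
from cell import arm; print(arm.close_job())"
```

```text
the job is handed in; nothing more can be done
None
```

The job is handed in at about 26.5 s: both loose cups are nested on the cup in the stand, and the lid is held by its bar about 5° below balance.

- **Cups:** each cup seated at the expected height with about 4 N of contact. The last picture shows one upright stack of three even collars in the stand.
- **Lid:** I gripped the bar (11.7 mm opening) and raised the lid to about 0.99 rad, roughly 5° past balance and well short of the stop. I then brought it back to about 0.81 rad, where it was steady over the last 0.8 s.
- **Bystanders:** the carrier, the marker and the purple and brown cups look undisturbed in the last picture. The safety glasses are only partly in view there, and nothing went near them.

**Less certain:**
- The lid angles come from the arm's position on the bar's 215 mm arc, not from the black balance lines. The radius worked out at 216 mm, so I expect an error of about 0.01 rad.
- Some force remained between gripper and bar, up to about 11 N on the way up and about 7 N at the end. It lies mostly along the lid.
- One automatic circle fit of the finished stack, from the top camera, was about 5 mm off the stand centre. In its overlay the circle sat off the rim, so I relied on the scene view instead.

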